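# Pack the bar in the drilling jig

### The job

The steel bar in the drilling jig has to be packed out from the yellow fence before drilling. First try the thin red spacer block: lower it upright into the gap between the bar and the yellow fence, near mid-length, until it stands on the jig's base plate; if it just fits, leave it there, but if it is clearly slack, lift it out, stand it on the bench clear of the jig and lower the thick blue block into the gap instead. Finish with the block that just fits standing in the gap and the other one standing upright on the bench.

Things in the scene. Friction and masses are not known exactly. Their poses are not given: they have to be found in the camera images.
- red_grip (a point): Thin spacer block, painted red, with a pale wooden grip peg on top; stands loose on the bench. Body 60 mm long, 26 mm thick, 50 mm high; the peg is 20 x 20 mm and rises another 40 mm (90 mm overall), sides parallel to the body; 0.2 kg. Point: on the block's vertical axis, mid-peg, 72 mm above the underside; x along the length, y across the thickness, z up
- blue_grip (a point): Thick spacer block, painted blue, with the same wooden peg; stands loose on the bench. Body 60 mm long, 42 mm thick, 50 mm high, peg 20 x 20 x 40 mm on top (90 mm overall); 0.32 kg. Point: on the block's vertical axis, mid-peg, 72 mm above the underside; x along the length, y across the thickness, z up
- fence_foot (a point): Fixed drilling jig: 15 mm thick grey plate 150 x 180 mm, yellow fence and parallel green heel rail, 150 long, 40 high above the plate. Point: foot of the fence's inner face, mid-length, on the plate's top; x along the fence, y into the fence, z up. Heel face at y = -78. A fixed steel bar 40 high lies against it; the gap is from bar to fence: 31 mm (red just fits) or 47 mm (blue just fits), 8 mm bevels on top
- wide_bar_mid (a point): The wider of two fixed steel bars, 140 x 47 x 40 mm (the other is 31 wide). Point: its middle, 20 mm above the plate; axes parallel to the jig's. If it lies between heel rail and fence (point 54.5 mm from the fence's face) the gap is 31 mm; if it is the spare on the plate beyond the heel rail (114.5 mm from that face), the other bar is in place and the gap is 47 mm
Not all that is in view belongs to the job. Of the things like the part that bears red_grip, leave any that is turquoise; of the rest the smaller one is meant.

How it is judged (in metres and radians):
On the way:
1. the red block is tried first: it stands or is held upright down in the gap between bar and fence, on the base plate to within about 7 mm, while the blue block is still where it stood (x of red_grip in the frame of fence_foot between -0.03 and 0.03 m and y of red_grip in the frame of fence_foot between -0.042 and -0.008 m and z of red_grip in the frame of fence_foot between 0.064 and 0.079 m and angle between red_grip's own z axis and vertical below 0.175 rad and distance of blue_grip from where it was at the start of the episode below 0.05 m), for 0.2 s.
At the end, for the whole second after the job is handed in: The block that fits (red in a 31 mm gap, blue in a 47 mm gap) stands in the gap, within 7 mm of fully down, upright within 10 degrees and within 30 mm of the fence's mid-length; the other block stands upright (10 degrees) on the bench, not on the jig; both at rest (((y of wide_bar_mid in the frame of fence_foot above -0.085 m and (x of red_grip in the frame of fence_foot between -0.03 and 0.03 m and y of red_grip in the frame of fence_foot between -0.025 and -0.008 m and z of red_grip in the frame of fence_foot between 0.064 and 0.079 m and angle between red_grip's own z axis and vertical below 0.175 rad) and (height (world z) of blue_grip between 0.064 and 0.079 m and angle between blue_grip's own z axis and vertical below 0.175 rad)) or (not (y of wide_bar_mid in the frame of fence_foot above -0.085 m) and (x of blue_grip in the frame of fence_foot between -0.03 and 0.03 m and y of blue_grip in the frame of fence_foot between -0.032 and -0.015 m and z of blue_grip in the frame of fence_foot between 0.064 and 0.079 m and angle between blue_grip's own z axis and vertical below 0.175 rad) and (height (world z) of red_grip between 0.064 and 0.079 m and angle between red_grip's own z axis and vertical below 0.175 rad))) and linear speed of each of red_block, blue_block below 0.02 m/s); the robot touches nothing.
It also fails if it takes over 72 s, if anything falls off the work surface, if the arm or the gripper's body presses on something with over 40 N, if the wrist force passes 120 N, or if a joint passes its speed limit or range.

### The arm

A 6-joint arm with a two-finger parallel gripper is mounted at the origin on the work surface. World frame = base frame: x ahead of the robot, y to its left, z up, the work surface at z = 0. Lengths are in mm, angles in rad, forces in N, time in s.
With the tool pointing down it reaches from about 275 to 725 mm from the base axis. Payload 15.9 kg.
Tool frame: the origin (TCP) lies midway between the tips of the shut fingers; the grasp point (between the pads) lies 19 mm behind it (r.grip_depth is the distance from the TCP to the grasp point, in mm); z points along the fingers, y is the direction in which the jaws open and shut (so a half turn about z gives the same grasp; the last joint's range is limited). The gripper opens to 85 mm and grips with 20 to 120 N. Pads are 22 mm wide; open, the fingers measure 114 mm over their backs; the gripper's body (76 mm by 85 mm) begins 54 mm behind the grasp point. The pads swing forward as they close: fully open they stand 13 mm farther back than shut.
Start: joints at [-1.204, 0.213, -0.034, 1.323, 0, 1.571], TCP at [179.308, -466.727, 231.306] pointing down, gripper open.
Joint ranges: [-2.98, 2.98], [-0.74, 1.72], [-1.14, 1.35], [-2.1, 2.04], [-1.57, 1.44], [-3.14, 3.14]. Speed limits (rad/s): [1.89, 1.89, 2.39, 2.57, 3.14, 3.14].

### API

Orientations are given as a unit quaternion [x, y, z, w].
In Python, from rig import r gives the robot as it stands. The module is installed in compiled form; this text tells all that it offers.
- The arm moves only by the shell command python3 -m jog 'ROWS' [FORCE]. ROWS is a JSON object of lists of equal length, an entry for each row: "slide": the shift along the tool's x, y, z in mm, a list of three; "yaw": the turn about the tool's z in degrees; "claw": the finger opening in mm, from 0 to 85.4. A call has 1 to 20 rows; each row is the pose to reach, as a shift and turn from the pose commanded when the call began, along the tool's axes at that moment; what a row does not reach only later rows make up. A row lasts 1/10 s, in which the tool goes at most 50 mm and 8.59 degrees, less where a joint would pass 70% of its speed; a pose out of reach is approached as far as the arm can. A call with a gripper value outside its range is refused whole. The fingers move at their own pace and stop on an object; FORCE is the grip in N (left out, the last holds). Time passes only in rows, so rows that repeat a pose let the fingers close. It gives the time, the measured TCP pose, the force and the opening at its end, in the units of the state.
- r.get_state(): the state, without advancing time (a new reading comes with each control period).
- r.capture(name): name is "scene" or "top" or "wrist"; returns (picture, depth): 420x560x3 uint8, red, green, blue; 420x560 float32, mm along the optical axis (not along the pixel's ray), 0 where there is no reading.
- r.camera_params(name): a dict with "K" (3x3 intrinsics, pixels), "eye" and "attitude" of the camera in the world; the wrist camera has in their place "hand_eye" (4x4, takes a point from camera to tool coordinates, whose origin is the TCP and whose axes are the flange's). Camera axes: x right, y up, looking along -z (the intrinsics and any distortion apply to the point x, -y, -z); pixel columns grow to the right and rows downward; lengths in mm; the calibration is good to about 2 mm. The wrist camera is an equidistant fisheye: a pixel r from the principal point sees the ray r / f radians off the axis. A picture is of the moment at which its call begins: read the wrist's pose just before it. camera_params takes no time and is no camera call.
- r.sign_off(): hands the job in, once; it reports no verdict.
The state is a dict: "time_s": time; "joint_positions": joint angles; "joint_vel": joint speeds; "joint_torque": joint torques, N m; "ee_pos": TCP position; "eef_rot": TCP orientation; "contact_force": force on the tool from outside, world axes, zero at the start; "wrist_torque": the same for the moment, N m; "width": opening from 0.0 (shut) to 1.0 (fully open).
Only numpy, scipy, OpenCV 4.12 (cv2) and the standard library are available. Lean on these libraries where they do the work, as an engineer would, in place of code of your own. Each camera call takes 0.05 s, during which the arm holds its last target.

## Working session

There is one attempt and no reset: what is moved stays moved. The work goes in short steps, Python scripts to look and compute and a shell command to move; the robot and the scene stay as the last step left them, time stands still between calls to the robot, and variables do not carry over. Pictures are saved under pics/ and viewed, and the job is handed in when it is done.

```bash
mkdir -p pics; python3 - <<'E'
from rig import r
import cv2
print(r.get_state())
for n in("scene","top","wrist"):
    p=r.camera_params(n);print(n,p)
for n in("scene","top"):
    im,d=r.capture(n);cv2.imwrite(f"pics/{n}0.png",im[:,:,::-1]);
    import numpy as np;np.save(f"pics/{n}0.npy",d)
E
```

```text
{'time_s': 0.0, 'joint_positions': array([-1.20398265e+00,  2.13382789e-01, -3.50310030e-02,  1.32351210e+00,
       -6.32727975e-07,  1.57082487e+00]), 'joint_vel': array([ 1.23779742e-05,  7.95271105e-04, -9.75976116e-04, -1.39450181e-04,
       -2.11953359e-03,  2.88866519e-04]), 'joint_torque': array([-1.05902585e-03, -6.86165357e+01,  4.87116659e+01,  1.75652333e-02,
        5.03189767e-06, -5.01423330e-06]), 'ee_pos': array([ 179.20159627, -466.42600929,  230.81400876]), 'eef_rot': array([ 9.83230505e-01,  1.82366266e-01, -1.03324357e-04, -5.55251688e-04]), 'contact_force': array([-0.2258745 ,  1.05379708,  0.12607905]), 'wrist_torque': array([-0.08651802, -0.00603657, -0.03477645]), 'width': 1.0001696384783267}
scene {'K': array([[393.23696202,   0.        , 273.74887411],
       [  0.        , 393.23696202, 210.69695405],
       [  0.        ,   0.        ,   1.        ]]), 'eye': array([1020.59610885,   85.38067324,  890.16101885]), 'attitude': array([0.18750656, 0.22842094, 0.72950597, 0.61683563])}
top {'K': array([[383.52168504,   0.        , 275.64814862],
       [  0.        , 383.52168504, 212.49268334],
       [  0.        ,   0.        ,   1.        ]]), 'eye': array([ 4.02570074e+02, -3.05653203e-01,  8.40682017e+02]), 'attitude': array([-0.03632846,  0.03059847,  0.71456152, -0.69795832])}
wrist {'K': array([[325.1922621 ,   0.        , 279.44973773],
       [  0.        , 325.1922621 , 210.38620326],
       [  0.        ,   0.        ,   1.        ]]), 'hand_eye': array([[ 8.90688427e-04,  9.50764161e-01,  3.09914047e-01,
         7.92421948e+01],
       [ 9.99999575e-01, -9.20375442e-04, -5.04270898e-05,
         1.04293401e+00],
       [ 2.37293008e-04,  3.09913960e-01, -9.50764577e-01,
        -1.42938120e+02],
       [ 0.00000000e+00,  0.00000000e+00,  0.00000000e+00,
         1.00000000e+00]])}
```

View pics/scene0.png

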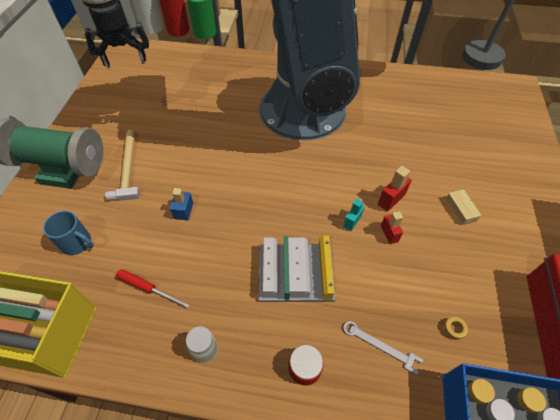

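View pics/top0.png

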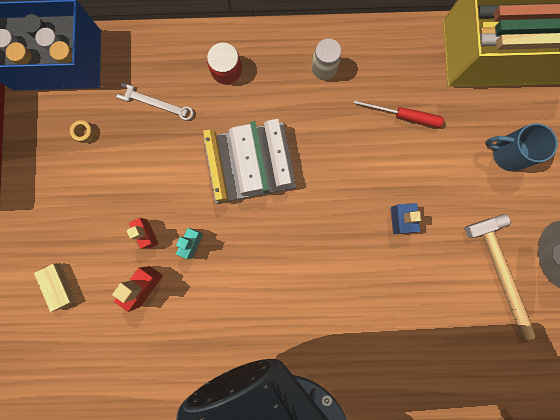

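```bash
cat > h.py <<'E'
import numpy as np, cv2
from scipy.spatial.transform import Rotation as R
from rig import r
def pt(name,d,u,v):
    p=r.camera_params(name);K=p["K"];z=float(d[int(round(v)),int(round(u))])
    c=np.array([(u-K[0,2])*z/K[0,0],-(v-K[1,2])*z/K[1,1],-z])
    return R.from_quat(p["attitude"]).apply(c)+p["eye"]
def cloud(name,d):
    p=r.camera_params(name);K=p["K"]
    v,u=np.mgrid[:420,:560]
    c=np.stack([(u-K[0,2])*d/K[0,0],-(v-K[1,2])*d/K[1,1],-d],-1)
    return R.from_quat(p["attitude"]).apply(c.reshape(-1,3)).reshape(420,560,3)+p["eye"]
def onz(name,u,v,z):
    p=r.camera_params(name);K=p["K"]
    c=R.from_quat(p["attitude"]).apply([(u-K[0,2])/K[0,0],-(v-K[1,2])/K[1,1],-1])
    return p["eye"]+c*(z-p["eye"][2])/c[2]
E
python3 - <<'E'
import cv2
t=cv2.imread("pics/top0.png")
a=cv2.resize(t[110:215,190:310],None,fx=5,fy=5,interpolation=cv2.INTER_CUBIC);cv2.imwrite("pics/t1.png",a)
a=cv2.resize(t[205:265,115:215],None,fx=8,fy=8,interpolation=cv2.INTER_CUBIC);cv2.imwrite("pics/t2.png",a)
a=cv2.resize(t[190:250,370:450],None,fx=8,fy=8,interpolation=cv2.INTER_CUBIC);cv2.imwrite("pics/t3.png",a)
E
```

```text
(no output)
```

View pics/t1.png

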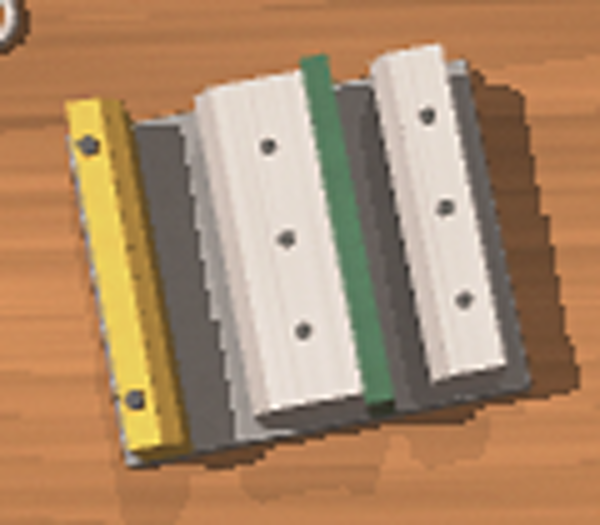

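View pics/t2.png

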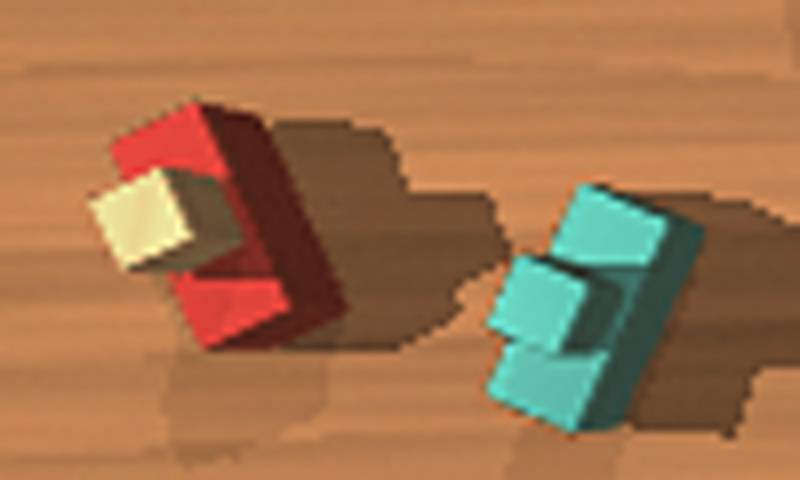

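View pics/t3.png

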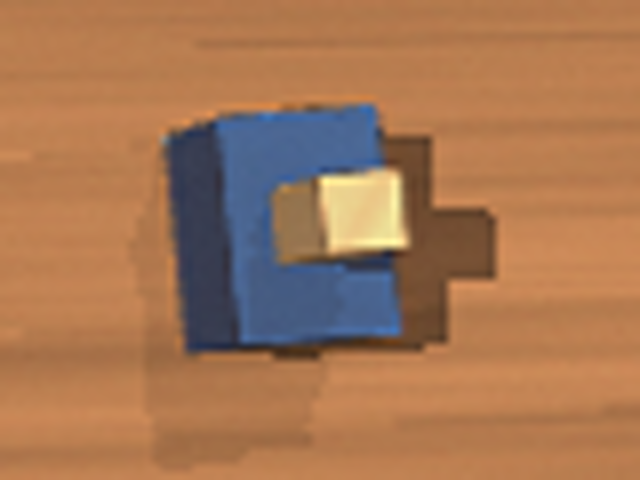

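```bash
python3 - <<'E'
from h import *
def T(x,y,o,f,z,): return onz("top",o[0]+(x+.5)/f-.5,o[1]+(y+.5)/f-.5,z)
f=lambda P,o,k,z:np.array([T(x,y,o,k,z)[:2] for x,y in P])
def ang(a,b): d=b-a;return np.degrees(np.arctan2(d[1],d[0]))
o=(115,205)
p=f([(88,203),(160,168),(193,238),(125,272)],o,8,90); print("redpeg",p.mean(0),[ang(p[i],p[(i+1)%4]) for i in range(4)])
b=f([(110,150),(197,102),(292,300),(208,350)],o,8,50); print("redbody",b.mean(0),[(ang(b[i],b[(i+1)%4]),np.linalg.norm(b[i]-b[i-3])) for i in range(4)])
o=(370,190)
p=f([(318,178),(402,170),(407,248),(324,258)],o,8,90); print("bluepeg",p.mean(0),[ang(p[i],p[(i+1)%4]) for i in range(4)])
b=f([(217,122),(376,104),(401,335),(240,343)],o,8,50); print("bluebody",b.mean(0),[(ang(b[i],b[(i+1)%4]),np.linalg.norm(b[i]-b[i-3])) for i in range(4)])
o=(190,110)
# fence top z=55 : inner top edge (120,98)-(187,443); outer (66,100)-(130,455)
F=f([(120,98),(187,443),(66,100),(130,455)],o,5,55);print("fence",F,ang(F[1],F[0]),ang(F[3],F[2]))
Bf=f([(197,97),(258,415)],o,5,51);print("bar left",Bf)
G=f([(302,56),(367,405),(328,55),(392,400)],o,5,55);print("heel",G)
S=f([(372,65),(435,380),(440,45),(505,368)],o,5,51);print("spare",S)
d0=np.load("pics/top0.npy")
for x,y in [(90,250),(120,250),(145,240),(170,240),(200,240),(212,240),(235,240),(270,240),(330,240),(345,240),(372,230),(402,200),(420,200),(440,200),(485,200)]:
    print((x,y),pt("top",d0,190+x/5,110+y/5).round(1))
print("onblock",pt("top",d0,132.7,232.5),pt("top",d0,137,222))
print("blue",pt("top",d0,415,216),pt("top",d0,402,207))
E
```

```text
redpeg [442.03391465 287.34351929] [np.float64(-65.08623260319665), np.float64(-154.4287165180646), np.float64(115.52075530280351), np.float64(28.578920312864557)]
redbody [442.48842591 287.06675244] [(np.float64(-62.01210316757557), np.float64(25.454811100047912)), (np.float64(-154.14882268189257), np.float64(57.579784361180494)), (np.float64(119.7507459981924), np.float64(24.86210807406447)), (np.float64(26.47259276566588), np.float64(58.3249705736361))]
bluepeg [ 460.02623675 -267.44524942] [np.float64(-85.90674713972498), np.float64(-179.70714513715677), np.float64(95.52082448505672), np.float64(1.06036315233284)]
bluebody [ 460.28109788 -267.5580927 ] [(np.float64(-84.88535562330205), np.float64(41.40412028107541)), (np.float64(-177.1737562454049), np.float64(59.890353710061156)), (np.float64(91.50304951709283), np.float64(41.333083444191296)), (np.float64(2.8752937547622395), np.float64(57.282663217323595))]
fence [[656.40357355 131.68504545]
 [509.34176341 105.0817439 ]
 [656.13197624 154.45105509]
 [504.91404252 128.72227897]] 10.253845890573766 9.656046298815872
bar left [[6
[... 247 characters left out ...]
.18961773  -3.50576104]
 [538.15687435 -27.31308768]]
(90, 250) [590.7 143.9  55.3]
(120, 250) [590.1 131.2  56.2]
(145, 240) [597.9 123.1  40.8]
(170, 240) [604.2 116.3  13.5]
(200, 240) [604.1 103.1  12.9]
(212, 240) [603.2  97.5  15.9]
(235, 240) [594.4  83.7  50.9]
(270, 240) [593.1  68.6  54.7]
(330, 240) [593.5  43.8  50.6]
(345, 240) [592.1  37.3  55.8]
(372, 230) [606.5  27.3  13.6]
(402, 200) [610.   13.2  50.2]
(420, 200) [608.3   5.6  55.9]
(440, 200) [608.1  -2.7  55.6]
(485, 200) [618.5 -22.6  14. ]
onblock [441.17553165 286.23529914  90.55171878] [464.84743593 293.17003454  49.67471265]
blue [ 460.55369916 -267.90100976   89.31281206] [ 482.88141215 -256.19118326   49.99761388]
```

```bash
python3 -m jog '{"slide":[[534,-412,20],[534,-412,20],[534,-412,20],[534,-412,20],[534,-412,20],[534,-412,20],[534,-412,20],[534,-412,20],[534,-412,20],[534,-412,20],[534,-412,20],[534,-412,20],[534,-412,20],[534,-412,20],[534,-412,20],[534,-412,20],[534,-412,20],[534,-412,20],[534,-412,20]],"yaw":[11,11,11,11,11,11,11,11,11,11,11,11,11,11,11,11,11,11,11],"claw":[85,85,85,85,85,85,85,85,85,85,85,85,85,85,85,85,85,85,85]}' 40
cat >> h.py <<'E'
def wr(s,u,v,z):
    "wrist pixel -> world at height z"
    p=r.camera_params("wrist");K=p["K"];H=p["hand_eye"]
    a,b=(u-K[0,2]),(v-K[1,2]);rr=np.hypot(a,b);th=rr/K[0,0]
    d=np.array([np.sin(th)*a/max(rr,1e-9),-np.sin(th)*b/max(rr,1e-9),-np.cos(th)])
    Rt=R.from_quat(s["eef_rot"]);w=Rt.apply(H[:3,:3]@d);o=Rt.apply(H[:3,3])+s["ee_pos"]
    return o+w*(z-o[2])/w[2]
def wshot(n):
    s=r.get_state();im,d=r.capture("wrist");cv2.imwrite(f"pics/{n}.png",im[:,:,::-1]);np.save(f"pics/{n}.npy",d)
    import pickle;pickle.dump(s,open(f"pics/{n}.pkl","wb"))
    x=R.from_quat(s["eef_rot"]).apply([1,0,0]);print(s["time_s"],s["ee_pos"].round(1),"heading",np.degrees(np.arctan2(x[1],x[0])).round(2),"z",R.from_quat(s["eef_rot"]).apply([0,0,1]).round(3),s["contact_force"].round(1),s["width"])
    return s
E
python3 -c "
from h import *
wshot('w1')"
```

```text
time_s: 2.0
ee_pos: [531.2, 101.2, 211.7]
eef_rot: [0.996, 0.093, -0.0, -0.003]
contact_force: [-0.1, -0.1, 0.3]
width: 0.994
2.0 [531.2 101.2 211.7] heading 10.63 z [-0.001  0.006 -1.   ] [-0.1 -0.1  0.3] 0.9942964028948936
```

View pics/w1.png

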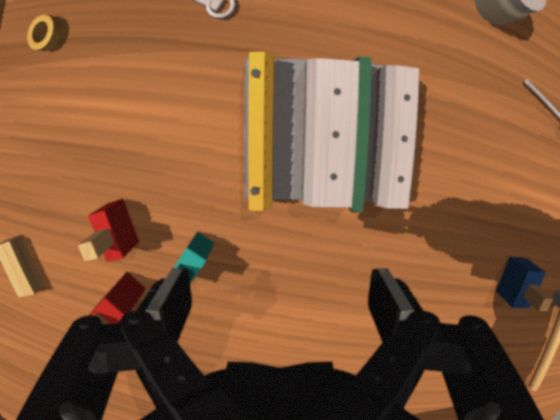

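```bash
python3 - <<'E'
import cv2
t=cv2.imread("pics/w1.png")
a=cv2.resize(t[40:220,235:385],None,fx=5,fy=3.3,interpolation=cv2.INTER_CUBIC);cv2.imwrite("pics/w1a.png",a)
a=cv2.resize(t[190:270,70:150],None,fx=7,fy=7,interpolation=cv2.INTER_CUBIC);cv2.imwrite("pics/w1b.png",a)
E
```

```text
(no output)
```

View pics/w1a.png

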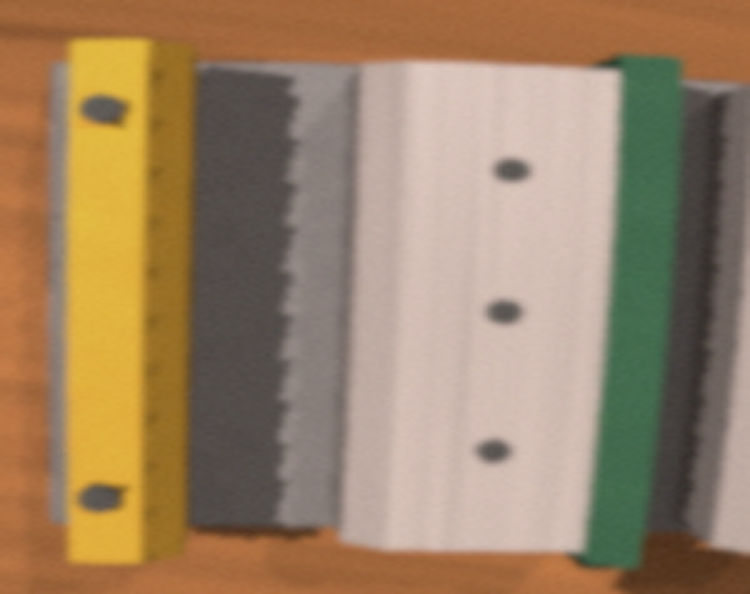

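View pics/w1b.png

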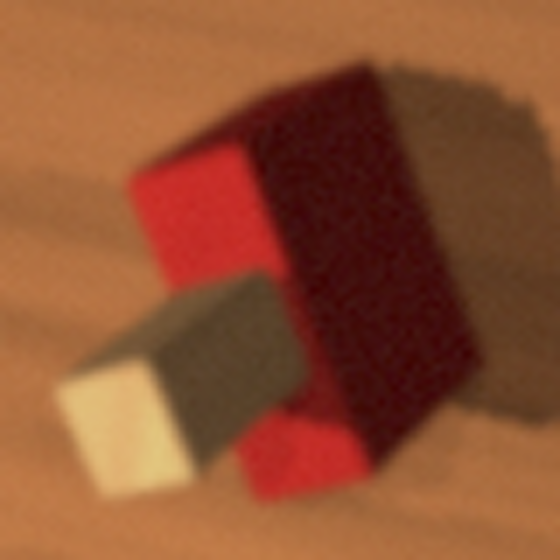

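```bash
python3 - <<'E'
from h import *
import pickle
s=pickle.load(open("pics/w1.pkl","rb"))
q=lambda x,y,z:wr(s,235+(x+.5)/5-.5,40+(y+.5)/3.3-.5,z)
L={"fence_out_top":[(68,40,55),(68,562,55)],"fence_in_top":[(151,40,55),(144,562,55)],"fence_foot":[(199,80,15),(190,525,15)],
"bar_top":[(408,62,55),(386,550,55)],"bar_bev":[(361,64,47),(340,543,47)],"heel":[(623,60,55),(585,560,55)],"heel2":[(681,60,55),(640,565,55)],"barhole":[(511,170,55),(493,450,55)],"mid":[(503,311,55)]*2}
a=np.radians(9.7);n=np.array([-np.sin(a),np.cos(a)]);t=np.array([np.cos(a),np.sin(a)])
for k,v in L.items():
    P=[q(*e)[:2] for e in v];d=P[0]-P[1]
    print(k,np.degrees(np.arctan2(d[1],d[0])).round(2),[((p@t).round(1),(p@n).round(1)) for p in P])
q=lambda x,y,z:wr(s,70+(x+.5)/7-.5,190+(y+.5)/7-.5,z)
P=np.array([q(x,y,90)[:2] for x,y in [(55,388),(150,357),(195,480),(105,497)]]);print("peg",P.mean(0))
P=np.array([q(x,y,50)[:2] for x,y in [(130,182),(243,143),(375,468),(260,502)]]);print("body",P.mean(0))
for i,j in((3,0),(2,1)):
  d=P[j]-P[i];print(np.degrees(np.arctan2(d[1],d[0])),np.hypot(*d))
d=q(375,65,0)-q(483,360,0);print(np.degrees(np.arctan2(d[1],d[0])),np.hypot(*d[:2]))
E
```

```text
fence_out_top 9.84 [(np.float64(672.4), np.float64(40.6)), (np.float64(522.4), np.float64(40.2))]
fence_in_top 9.77 [(np.float64(672.3), np.float64(25.6)), (np.float64(522.6), np.float64(25.4))]
fence_foot 9.76 [(np.float64(666.3), np.float64(17.7)), (np.float64(522.6), np.float64(17.5))]
bar_top 9.93 [(np.float64(667.2), np.float64(-20.8)), (np.float64(527.2), np.float64(-21.4))]
bar_bev 9.72 [(np.float64(667.5), np.float64(-12.9)), (np.float64(526.8), np.float64(-13.0))]
heel 9.87 [(np.float64(670.6), np.float64(-60.6)), (np.float64(524.9), np.float64(-61.0))]
heel2 9.98 [(np.float64(671.7), np.float64(-71.7)), (np.float64(523.6), np.float64(-72.4))]
barhole 9.77 [(np.float64(637.6), np.float64(-40.4)), (np.float64(557.7), np.float64(-40.5))]
mid 0.0 [(np.float64(597.8), np.float64(-40.4)), (np.float64(597.8), np.float64(-40.4))]
peg [444.13065962 285.70582206]
body [444.49160298 285.33877687]
24.261605036689193 58.14034040844683
25.05511118440062 57.324899612776186
24.06841042300375 57.51835493063869
```

```bash
cat > go.py <<'E'
import sys
from h import *
x,y,z,hd=map(float,sys.argv[1:])
s=r.get_state();q=R.from_quat(s["eef_rot"]);xx=q.apply([1,0,0]);h=np.degrees(np.arctan2(xx[1],xx[0]))
print(s["time_s"],s["ee_pos"].round(1),"hd",h.round(2),"vel",abs(s["joint_vel"]).max().round(3),"slide",q.inv().apply(np.array([x,y,z])-s["ee_pos"]).round(1),"yaw",round(h-hd,2))
E
python3 go.py 444 286 140 25.3
```

```text
2.05 [531.3 101.3 211.6] hd 10.63 vel 0.006 slide [ -51.7 -197.2   72.9] yaw -14.67
```

```bash
python3 -m jog '{"slide":[[-52,-197,50],[-52,-197,73],[-52,-197,73],[-52,-197,73],[-52,-197,73],[-52,-197,73],[-52,-197,73],[-52,-197,73]],"yaw":[-14.6,-14.6,-14.6,-14.6,-14.6,-14.6,-14.6,-14.6],"claw":[85,85,85,85,85,85,85,85]}' 40
python3 -c "
from h import *
wshot('w2')"; python3 go.py 444 286 56 25.3
```

```text
time_s: 2.85
ee_pos: [460.3, 256.1, 140.5]
eef_rot: [0.97, 0.242, -0.003, -0.017]
contact_force: [0.2, 0.1, -0.7]
width: 0.996
2.85 [460.3 256.1 140.5] heading 27.99 z [-0.014  0.031 -0.999] [ 0.2  0.1 -0.7] 0.995914606438377
2.9 [460.2 256.2 140.4] hd 28.0 vel 0.006 slide [ -0.5 -31.1  85.5] yaw 2.7
```

View pics/w2.png

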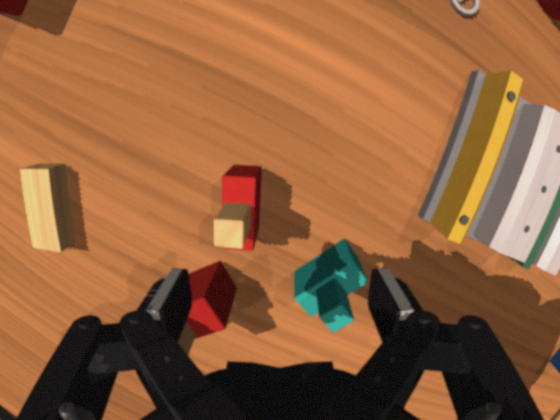

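```bash
python3 -m jog '{"slide":[[0,0,0],[0,0,0]],"yaw":[0,0],"claw":[85,85]}'
python3 go.py 444 286 140 25.3; python3 -c "
from rig import r
print(r.get_state()['joint_positions'].round(3))"
```

```text
time_s: 3.1
ee_pos: [459.7, 256.6, 139.9]
eef_rot: [0.97, 0.242, -0.003, -0.017]
contact_force: [1.3, 0.7, -0.0]
width: 0.996
3.1 [459.7 256.6 139.9] hd 28.06 vel 0.005 slide [  0.  -33.3   1. ] yaw 2.76
[ 0.489  0.3   -0.155  1.115  0.034  3.141]
```

```bash
python3 -m jog '{"slide":[[0,0,0],[0,0,0],[0,0,0],[0,0,0],[0,0,0],[0,0,0],[0,0,0],[0,0,0],[0,0,0],[0,0,0],[0,0,0],[0,0,0],[0,0,0],[0,0,0],[0,0,0],[0,0,0],[0,0,0],[0,0,0],[0,0,0],[0,0,0]],"yaw":[-90,-90,-90,-90,-90,-90,-90,-90,-90,-90,-90,-177,-177,-177,-177,-177,-177,-177,-177,-177],"claw":[85,85,85,85,85,85,85,85,85,85,85,85,85,85,85,85,85,85,85,85]}'
python3 go.py 444 286 140 205.3
```

```text
time_s: 5.1
ee_pos: [459.4, 256.8, 139.7]
eef_rot: [-0.137, 0.99, 0.016, -0.005]
contact_force: [0.6, 0.3, 0.1]
width: 0.997
5.1 [459.4 256.8 139.7] hd -164.2 vel 1.491 slide [ 6.9 32.3  0.8] yaw -369.5
```

```bash
python3 -m jog '{"slide":[[0,0,0],[0,0,0]],"yaw":[0,0],"claw":[85,85]}'
python3 -c "
from h import *
s=r.get_state();print(R.from_quat(s['eef_rot']).apply([0,0,1]).round(4),s['joint_positions'])"
python3 go.py 444 286 140 115.3
```

```text
time_s: 5.3
ee_pos: [459.4, 256.8, 139.6]
eef_rot: [-0.132, 0.991, 0.016, -0.005]
contact_force: [0.2, -0.1, 0.6]
width: 0.993
[-0.0151  0.0304 -0.9994] [ 0.48940759  0.29980875 -0.15492362  1.11513421  0.03394863  0.22452814]
5.3 [459.4 256.8 139.6] hd -164.82 vel 0.006 slide [ 7.2 32.2  0.8] yaw -280.12
```

```bash
python3 -m jog '{"slide":[[7,32,1],[7,32,1],[7,32,1],[7,32,1],[7,32,1],[7,32,1],[7,32,1],[7,32,1],[7,32,1],[7,32,1],[7,32,1],[7,32,1]],"yaw":[80,80,80,80,80,80,80,80,80,80,80,80],"claw":[85,85,85,85,85,85,85,85,85,85,85,85]}' 40
python3 -c "
from h import *
s=wshot('w3');t=cv2.imread('pics/w3.png');cv2.imwrite('pics/w3a.png',cv2.resize(t[170:320,200:360],None,fx=5,fy=4,interpolation=2))"; python3 go.py 444 286 140 115.3
```

```text
time_s: 6.5
ee_pos: [444.1, 285.9, 139.7]
eef_rot: [0.534, 0.845, 0.009, -0.015]
contact_force: [-0.0, 0.4, 0.5]
width: 0.995
6.5 [444.1 285.9 139.7] heading 115.43 z [-0.015  0.03  -0.999] [-0.   0.4  0.5] 0.9946080361004331
6.55 [444.1 285.9 139.7] hd 115.45 vel 0.002 slide [ 0.1 -0.  -0.3] yaw 0.15
```

View pics/w3.png

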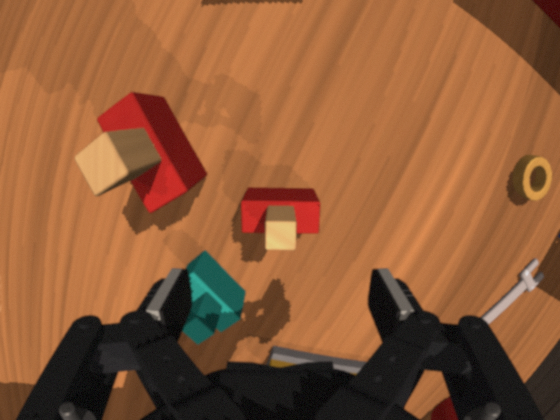

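View pics/w3a.png

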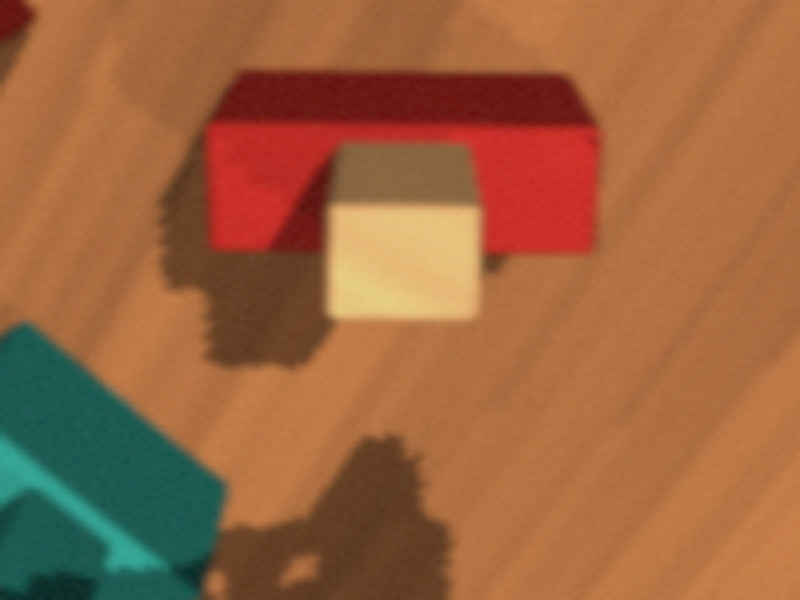

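```bash
python3 - <<'E'
from h import *
import pickle
s=pickle.load(open("pics/w3.pkl","rb"))
q=lambda x,y,z:wr(s,200+(x+.5)/5-.5,170+(y+.5)/4-.5,z)
P=np.array([q(x,y,90)[:2] for x,y in [(328,204),(480,204),(480,320),(326,319)]]);print("peg",P.mean(0),P)
P=np.array([q(x,y,50)[:2] for x,y in [(206,123),(600,127),(597,252),(211,252)]]);print("body",P.mean(0))
for i,j in((0,1),(3,2)):
  d=P[j]-P[i];print(np.degrees(np.arctan2(d[1],d[0])),np.hypot(*d))
print("turq",onz("top",115+575/8,205+300/8,50),"bigred",onz("top",140,287,75), onz("top",123,292,135))
E
```

```text
peg [444.09737097 286.53905772] [[431.23511202 291.3545423 ]
 [448.55417298 299.61683921]
 [457.38632763 281.82910708]
 [439.21387125 273.3557423 ]]
body [444.19688865 286.45347064]
24.754436452872874 59.13669292546897
25.50307667958287 59.66452964005663
turq [420.03188251 189.50963537  50.        ] bigred [333.95752707 276.39032051  75.        ] [331.04598582 285.63516221 135.        ]
```

```bash
python3 go.py 443.8 287.1 110 115.1;python3 go.py 443.8 287.1 56 115.1; python3 -c "
from h import *
import pickle
s=pickle.load(open('pics/w3.pkl','rb'));print(wr(s,205,175,75),wr(s,152,212,75))"
```

```text
6.55 [444.1 285.9 139.7] hd 115.45 vel 0.002 slide [ 0.2  0.3 29.7] yaw 0.35
6.55 [444.1 285.9 139.7] hd 115.45 vel 0.002 slide [-1.6  0.3 83.7] yaw 0.35
[382.94971706 298.18247781  75.        ] [357.01764282 257.29611562  75.        ]
```

```bash
python3 -m jog '{"slide":[[0.2,0.3,0],[0.2,0.3,25],[-1,0.3,50],[-1.6,0.3,70],[-1.6,0.3,80],[-1.6,0.3,83.7],[-1.6,0.3,83.7],[-1.6,0.3,83.7],[-1.6,0.3,83.7],[-1.6,0.3,83.7],[-1.6,0.3,83.7],[-1.6,0.3,83.7]],"yaw":[0.3,0.3,0.3,0.3,0.3,0.3,0.3,0.3,0.3,0.3,0.3,0.3],"claw":[50,50,50,50,50,50,50,10,10,10,10,10]}' 40
python3 go.py 443.8 287.1 56 115.1
python3 -m jog '{"slide":[[0,0,0],[0,0,0],[0,0,0]],"yaw":[0,0,0],"claw":[10,10,10]}'
python3 go.py 443.8 287.1 56 115.1
```

```text
time_s: 7.75
ee_pos: [444.2, 287.4, 56.9]
eef_rot: [0.536, 0.844, 0.009, -0.014]
contact_force: [-0.8, -2.3, 7.2]
width: 0.23
7.75 [444.2 287.4  56.9] hd 115.16 vel 0.001 slide [-0.2 -0.5  0.9] yaw 0.06
time_s: 8.05
ee_pos: [444.2, 287.4, 56.9]
eef_rot: [0.536, 0.844, 0.009, -0.014]
contact_force: [-1.6, -0.6, 6.9]
width: 0.229
8.05 [444.2 287.4  56.9] hd 115.16 vel 0.001 slide [-0.2 -0.5  0.9] yaw 0.06
```

```bash
python3 go.py 444.2 287.4 160 115.1; python3 go.py 588.9 103.8 150 99.8
```

```text
8.05 [444.2 287.4  56.9] hd 115.16 vel 0.001 slide [   3.5    0.  -103.1] yaw 0.06
8.05 [444.2 287.4  56.9] hd 115.16 vel 0.001 slide [-224.4   52.9 -100.8] yaw 15.36
```

```bash
python3 -m jog '{"slide":[[1,0,-30],[3,0,-80],[-40,8,-100],[-80,18,-100],[-120,28,-100],[-160,38,-100],[-200,47,-100],[-224,53,-100],[-224,53,-100],[-224,53,-100],[-224,53,-100],[-224,53,-100]],"yaw":[0,0,4,8,12,15.3,15.3,15.3,15.3,15.3,15.3,15.3],"claw":[10,10,10,10,10,10,10,10,10,10,10,10]}'
python3 -c "
from h import *
s=wshot('w4')
im,d=r.capture('top');cv2.imwrite('pics/t4.png',cv2.resize(im[95:225,170:320,::-1],None,fx=5,fy=4.6,interpolation=2));np.save('pics/t4.npy',d)"; python3 go.py 588.9 103.8 150 99.8
```

```text
time_s: 9.25
ee_pos: [587.9, 104.8, 148.5]
eef_rot: [0.643, 0.766, 0.007, -0.016]
contact_force: [-0.9, 0.1, -3.1]
width: 0.227
9.25 [587.9 104.8 148.5] heading 99.92 z [-0.015  0.03  -0.999] [-0.9  0.1 -3.1] 0.22733167090491077
9.35 [588.1 104.7 148.5] hd 99.91 vel 0.003 slide [-0.9  0.6 -1.5] yaw 0.11
```

View pics/w4.png

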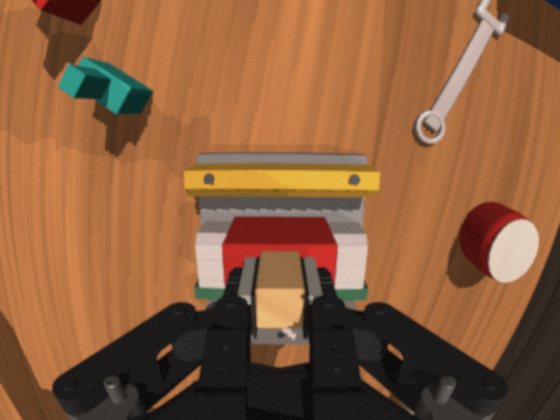

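View pics/t4.png

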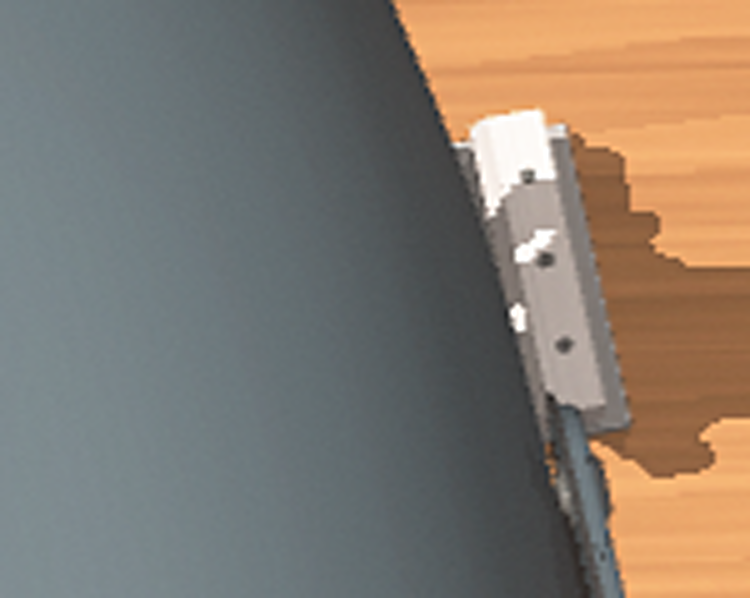

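```bash
python3 - <<'E'
import cv2
t=cv2.imread("pics/w4.png")
cv2.imwrite("pics/w4a.png",cv2.resize(t[145:305,180:385],None,fx=3.9,fy=3.7,interpolation=2))
E
```

```text
(no output)
```

View pics/w4a.png

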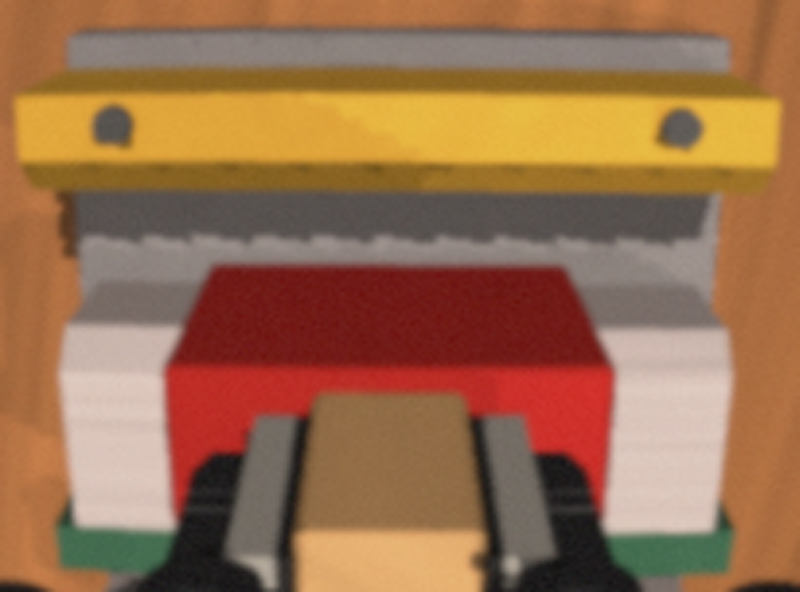

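```bash
cat > m4.py <<'E'
from h import *
import pickle
s=pickle.load(open("pics/w4.pkl","rb"))
q=lambda x,y,z:wr(s,180+(x+.5)/3.9-.5,145+(y+.5)/3.7-.5,z)
zb=s["ee_pos"][2]-56.9
L={"fenceouttop":[(18,95,55),(778,97,55)],"fence_in_top":[(15,162,55),(780,167,55)],"fence_bev":[(38,188,47),(760,192,47)],"barbev":[(75,322,47),(722,327,47)],"heelouter":[(58,567,55),(732,570,55)],"blk_bot":[(212,267,zb),(568,267,zb)],"blk_top":[(168,365,zb+50),(612,366,zb+50)],"plate_end":[(68,33,15),(728,37,15)]}
a=np.radians(9.8);n=np.array([-np.sin(a),np.cos(a)]);t=np.array([np.cos(a),np.sin(a)])
for k,v in L.items():
    P=[q(*e)[:2] for e in v];d=P[1]-P[0]
    print(k,np.degrees(np.arctan2(d[1],d[0])).round(2),[((p@t).round(1),(p@n).round(1)) for p in P])
print("tcp",s["ee_pos"][:2]@t,s["ee_pos"][:2]@n)
E
python3 m4.py
```

```text
fenceouttop 9.95 [(np.float64(523.3), np.float64(39.1)), (np.float64(672.3), np.float64(39.5))]
fence_in_top 9.73 [(np.float64(521.8), np.float64(24.9)), (np.float64(673.8), np.float64(24.7))]
fence_bev 9.8 [(np.float64(523.8), np.float64(17.3)), (np.float64(672.4), np.float64(17.3))]
barbev 9.69 [(np.float64(529.7), np.float64(-13.4)), (np.float64(666.7), np.float64(-13.7))]
heelouter 9.98 [(np.float64(522.0), np.float64(-72.8)), (np.float64(673.4), np.float64(-72.3))]
blk_bot 10.17 [(np.float64(566.8), np.float64(13.6)), (np.float64(626.7), np.float64(14.0))]
blk_top 10.08 [(np.float64(568.2), np.float64(15.0)), (np.float64(626.2), np.float64(15.3))]
plate_end 9.72 [(np.float64(523.3), np.float64(47.6)), (np.float64(671.9), np.float64(47.4))]
tcp 597.2048670564709 3.1867127451721284
```

```bash
python3 go.py 588.6 105.4 112 99.6; python3 go.py 588.6 105.4 90 99.6
```

```text
9.35 [588.1 104.7 148.5] hd 99.91 vel 0.003 slide [-0.5  1.  36.5] yaw 0.31
9.35 [588.1 104.7 148.5] hd 99.91 vel 0.003 slide [-1.3  1.2 58.5] yaw 0.31
```

```bash
python3 -m jog '{"slide":[[0,0.8,15],[-0.5,1,30],[-0.5,1,38],[-0.7,1,43],[-0.8,1,46],[-0.8,1,46]],"yaw":[0.3,0.3,0.3,0.3,0.3,0.3],"claw":[10,10,10,10,10,10]}'
python3 go.py 588.6 105.4 90 99.6
python3 -m jog '{"slide":[[-0.2,0.2,4],[-0.4,0.2,8],[-0.5,0.2,12],[-0.5,0.2,12]],"yaw":[0,0,0,0],"claw":[10,10,10,10]}'
python3 go.py 588.6 105.4 71.9 99.6
```

```text
time_s: 9.95
ee_pos: [588.8, 104.8, 102.4]
eef_rot: [0.646, 0.763, 0.007, -0.016]
contact_force: [-0.1, -0.2, -2.2]
width: 0.23
9.95 [588.8 104.8 102.4] hd 99.56 vel 0.01 slide [ 0.2 -0.  12.4] yaw -0.04
time_s: 10.35
ee_pos: [588.6, 104.6, 89.6]
eef_rot: [0.646, 0.763, 0.006, -0.016]
contact_force: [0.0, -1.2, -2.5]
width: 0.232
10.35 [588.6 104.6  89.6] hd 99.55 vel 0.011 slide [ 0.2  0.4 17.7] yaw -0.05
```

```bash
python3 -m jog '{"slide":[[0,0.2,5],[0,0.4,10],[0.1,0.4,14],[0.1,0.4,16.5],[0.1,0.4,16.5],[0.1,0.4,16.5]],"yaw":[0,0,0,0,0,0],"claw":[10,10,10,10,10,10]}'
python3 -m jog '{"slide":[[0,0,1],[0,0,1],[0,0,1]],"yaw":[0,0,0],"claw":[10,10,10]}'
python3 go.py 588.6 105.4 71.9 99.6
python3 -c "
from h import *
s=wshot('w5');t=cv2.imread('pics/w5.png');cv2.imwrite('pics/w5a.png',cv2.resize(t[120:330,170:395],None,fx=3.5,fy=2.8,interpolation=2))"
```

```text
time_s: 10.95
ee_pos: [589.1, 105.4, 73.8]
eef_rot: [0.646, 0.763, 0.007, -0.016]
contact_force: [0.8, -0.5, -2.8]
width: 0.229
time_s: 11.25
ee_pos: [589.1, 105.4, 72.9]
eef_rot: [0.646, 0.763, 0.007, -0.016]
contact_force: [0.1, 0.3, -2.2]
width: 0.223
11.25 [589.1 105.4  72.9] hd 99.55 vel 0.002 slide [ 0.1 -0.5  1. ] yaw -0.05
11.25 [589.1 105.4  72.9] heading 99.55 z [-0.015  0.03  -0.999] [ 0.1  0.3 -2.2] 0.22289682299833163
```

View pics/w5a.png

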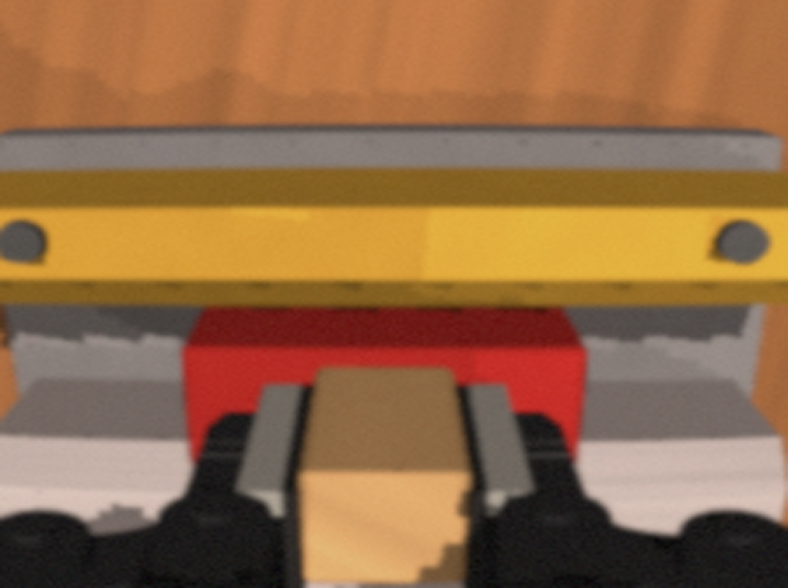

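```bash
python3 -m jog '{"slide":[[1,0,0],[2,0,0],[3,0,0],[4,0,0],[4,0,0]],"yaw":[0,0,0,0,0],"claw":[10,10,10,10,10]}'
python3 go.py 589.1 105.4 72.9 99.6
```

```text
time_s: 11.8
ee_pos: [588.6, 108.3, 73.1]
eef_rot: [0.646, 0.763, 0.006, -0.015]
contact_force: [0.4, -9.3, 0.4]
width: 0.23
11.8 [588.6 108.3  73.1] hd 99.52 vel 0.002 slide [-3.  -0.   0.2] yaw -0.08
```

```bash
python3 -m jog '{"slide":[[-2,0,0],[-4,0,0],[-6,0,0],[-7,0,0],[-7,0,0]],"yaw":[0,0,0,0,0],"claw":[10,10,10,10,10]}'
python3 go.py 589.1 105.4 72.9 99.6
```

```text
time_s: 12.3
ee_pos: [589.4, 102.8, 72.7]
eef_rot: [0.646, 0.764, 0.007, -0.016]
contact_force: [-1.0, 4.8, -0.9]
width: 0.227
12.3 [589.4 102.8  72.7] hd 99.56 vel 0.005 slide [ 2.6  0.1 -0.1] yaw -0.04
```

```bash
python3 -m jog '{"slide":[[1.5,0,0.5],[2.8,0,1],[2.8,0,1],[2.8,0,1]],"yaw":[0,0,0,0],"claw":[10,10,10,10]}'
python3 go.py 589.1 105.4 71.9 99.6
python3 -m jog '{"slide":[[0,0,0],[0,0,0],[0,0,0],[0,0,0],[0,0,0],[0,0,0]],"yaw":[0,0,0,0,0,0],"claw":[50,50,50,50,50,50]}'
python3 go.py 589.1 105.4 190 99.6
```

```text
time_s: 12.7
ee_pos: [589.4, 104.9, 72.2]
eef_rot: [0.646, 0.763, 0.007, -0.015]
contact_force: [-2.6, -1.0, 5.0]
width: 0.229
12.7 [589.4 104.9  72.2] hd 99.54 vel 0.001 slide [ 0.6 -0.2  0.3] yaw -0.06
time_s: 13.3
ee_pos: [589.0, 105.2, 71.7]
eef_rot: [0.646, 0.763, 0.007, -0.016]
contact_force: [0.3, 0.3, 0.5]
width: 0.584
13.3 [589.  105.2  71.7] hd 99.55 vel 0.001 slide [   4.    -1.1 -118.2] yaw -0.05
```

```bash
python3 -m jog '{"slide":[[0.5,0,-10],[2,0,-40],[3,0,-80],[4,-1,-120],[0,-50,-140],[-20,-100,-140],[-50,-140,-140],[-80,-180,-140],[-110,-200,-140],[-110,-200,-140],[-110,-200,-140]],"yaw":[0,0,0,0,0,0,0,0,0,0,0],"claw":[50,50,50,50,50,50,50,50,50,50,50]}'
python3 -c "
from h import *
wshot('w6')
for n in ('top','scene'):
  im,d=r.capture(n);cv2.imwrite(f'pics/{n}6.png',im[:,:,::-1]);np.save(f'pics/{n}6.npy',d)
t=cv2.imread('pics/top6.png');cv2.imwrite('pics/t6a.png',cv2.resize(t[110:215,190:310],None,fx=5,fy=5,interpolation=2))
t=cv2.imread('pics/scene6.png');cv2.imwrite('pics/s6a.png',cv2.resize(t[215:315,240:360],None,fx=6,fy=6,interpolation=2))
"
```

```text
time_s: 14.4
ee_pos: [412.3, -41.2, 211.0]
eef_rot: [0.646, 0.763, 0.007, -0.015]
contact_force: [0.4, 0.9, 0.8]
width: 0.585
14.4 [412.3 -41.2 211. ] heading 99.43 z [-0.014  0.03  -0.999] [0.4 0.9 0.8] 0.5851789358291631
```

View pics/t6a.png

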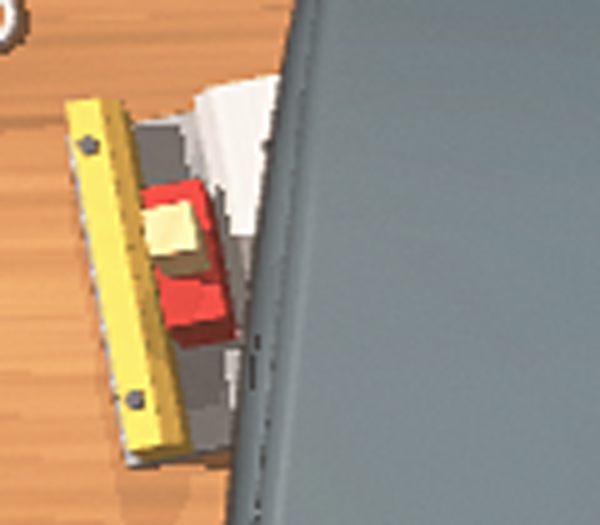

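View pics/scene6.png

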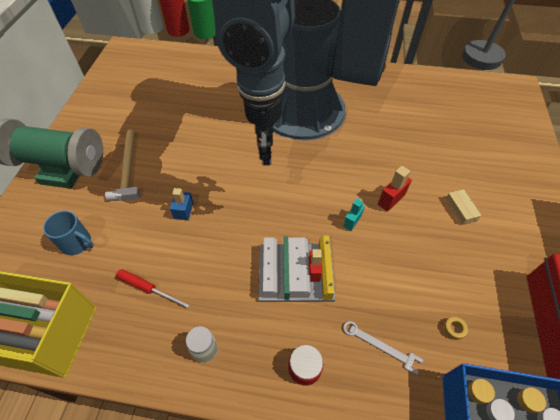

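View pics/s6a.png

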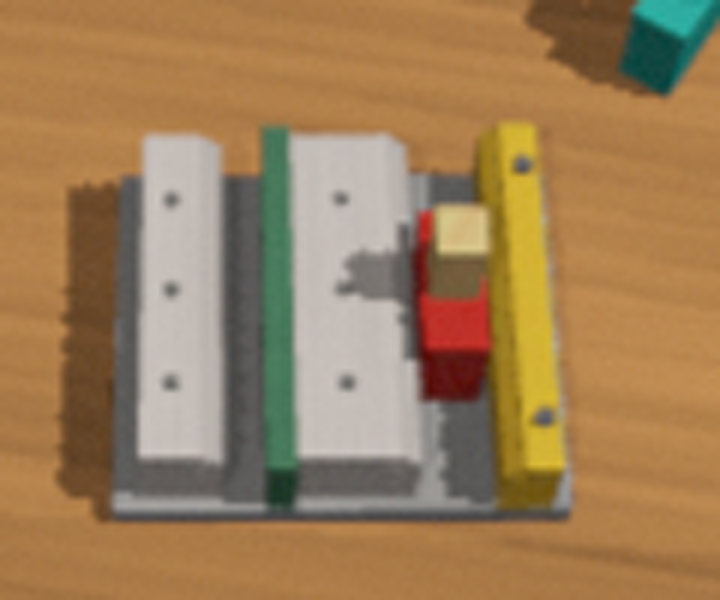

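```bash
python3 - <<'E'
from h import *
d=np.load("pics/top6.npy")
p=pt("top",d,224,155);print(p, pt("top",d,229,170),pt("top",d,225,148))
P=np.mean([onz("top",190+(x+.5)/5-.5,110+(y+.5)/5-.5,105)[:2] for x,y in [(143,208),(190,201),(200,250),(151,258)]],0)
a=np.radians(9.8);print(P,"t",P@[np.cos(a),np.sin(a)]-598,"y",P@[-np.sin(a),np.cos(a)]-17.4)
E
```

```text
[588.28008259 103.50702612 103.58506777] [566.61989313  99.16019117  63.57636701] [612.82777283 106.78734897  64.50944971]
[587.04875994 103.7102411 ] t -1.8650469631553506 y -15.124384683809643
```

Peg top is at z≈104 mm and body top at z≈64, level at both ends, so the block is upright and seated. It sits at about x −2, y −15 in the jig frame, well within tolerance, and the blue block has not been touched.

```bash
python3 -m jog '{"slide":[[0,0,0],[0,0,0],[0,0,0]],"yaw":[0,0,0],"claw":[50,50,50]}'; python3 -c "
from rig import r
print(r.sign_off())"
```

```text
time_s: 14.85
ee_pos: [412.3, -40.3, 210.0]
eef_rot: [0.645, 0.764, 0.007, -0.016]
contact_force: [0.0, -0.8, 0.2]
width: 0.586
the job is handed in; nothing more can be done
None
```

The red block just fits, so I left it standing in the gap and never touched the blue block. I handed the job in at about 15 s with the gripper well clear.

- **Gap:** the wide bar is the one in place. Images put the gap at about 30.6 mm. Nudging the held block sideways met the fence and then the bar about 5.5 mm apart, which matches a 31 mm gap.
- **Red block at the end:** it stands about 2 mm from mid-length and about 15 mm out from the fence. The camera puts its body top at z ≈ 64 mm at both ends and its peg top at ≈ 104 mm, against 65 and 105 mm expected when fully down.
- **Blue block:** the last scene picture shows it upright where it started.
- **Went wrong:** on the way to the red block I ran the last joint to the end of its range. That left the tool tilted about 2°, and the moves could not undo it. I turned the grip so the jaws closed along the block's length, which kept the tilt from leaning the block.

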